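Fit the keyed collar on the hub and hold it home

TASK

Lift the knurled collar straight up off the peg it hangs on and fit it over the stub of the grey hub. Turn it until one of the keyways hidden inside it drops over the cross pin, then push it fully home against the ejector spring and finish still holding it there, pushed down: do not let go. Leave the drilled block, the brown slide block and the bolt near by where they lie.

Things in the scene. Friction and masses are not known exactly. Their poses are not given: they have to be found in the camera images.
- collar_grip (a point): Loose aluminium collar, 0.3 kg, 56 mm high: a solid knurled grip on top (54 mm across, 22 mm high, blue disc on its top face) and an eight-sided skirt below (49 to 52 mm across, 34 mm long). This point is the grip's centre, on the axis, 11 mm below the top and 45 mm above the lower rim; z up along the axis. It starts hanging upright on the peg, any way round. Grip the knurled part from above.
- collar_foot (a point): Centre of the collar's lower rim, z up along its axis. The rim opens into a blind eight-sided bore 32 mm across its flats and 34 mm deep. Inside the rim, hidden from outside, are four equal keyways a quarter turn apart, 9.5 mm wide and 10 mm deep.
- peg_top (a point): Centre of the flat top, 65 mm above the trolley, of the upright steel peg (26 mm across) on a dark round foot 80 mm across, fixed. It reaches 34 mm up into the hanging collar, which must rise more than that before it moves sideways.
- seat (a point): Centre of the seat face, 12 mm above the trolley, of the hub: a fixed grey round flange 104 mm across with a steel stub 30 mm across standing 30 mm out of the seat. A guard wall, 58 mm across inside and 68 outside, stands 12 mm above the seat. Fully home, the collar's rim lies on the seat. z up.
- pin_centre (a point): On the stub's axis, 5 mm above the seat: centre of the 6 mm thick cross pin whose two ends stand 5 mm out of the stub. Its direction varies and is not given. With no keyway over the pin the collar's rim stops 8 mm above the seat; with a keyway within about 0.08 rad of it the collar can sink home. At most a quarter turn, either way round, is needed.
- stub_tip (a point): Centre of the top face of the hub's stub, 30 mm above the seat; the top edge has a 4 mm chamfer. z is up.
- ejector (a joint): Brass sprung plunger, 12 mm across, standing 8 mm out of the stub's top. In m: 0 when out, grows as pressed (at most 0.007). It meets the collar's inside when the rim is 4 mm above the seat; 0.004 is home. The spring gives 5 N at first, 9 N at home, more than the collar's weight: a push of 12 to 20 N holds it well home.
- slide_block_2: Small brown slide block with a black knob, 87 x 58 x 22 mm; origin under its centre. Bystander.
- drilled_block: Grey steel drilled block with an upright round stub, 34 x 82 x 57 mm; origin under its centre. Bystander.
- bolt: Steel hex bolt lying down, 78 mm long, 20 mm high; origin under its centre. Bystander.
Things that resemble listed ones, but are neither listed nor needed, are in the scene too. Leave any orange look-alike of the part that bears collar_grip alone.

How it is judged:
On the way, in this order (a step that is already met when the one before it is completed fails the run):
1. the collar is lifted clear off the peg, its rim above the peg's top (z of collar_foot in the frame of peg_top above 0.002 m and contact force between the fingers and collar above 1 N), for 0.1 s.
2. the collar is on the stub, its rim less than 20 mm above the seat (horizontal distance between collar_foot and seat below 0.004 m and z of collar_foot in the frame of seat below 0.02 m), for 0.05 s.
At the end, for the whole second after the job is handed in: The collar sits on the hub, upright (within 0.06 rad) and centred (within 3 mm), its keyway over the pin and its rim within 2 mm of the seat, the ejector pressed in by more than 2 mm, and the fingers still hold it (more than 2 N) through the last second, with the collar at rest (horizontal distance between collar_foot and seat below 0.003 m and z of collar_foot in the frame of seat below 0.002 m and angle between the z axis of collar_grip and the z axis of seat, either way round below 0.06 rad and value of joint ejector above 0.002 m and contact force between the fingers and collar above 2 N and linear speed of collar below 0.02 m/s); the arm keeps its last pose, push and grip.
It fails at once if a bystander is pushed more than 20 mm (distance of any of slide_block_2, drilled_block, bolt from where it was at the start of the episode above 0.02 m).
It also fails if it takes over 58 s, if anything falls off the work surface, if the arm or the gripper's body presses on something with over 40 N, if the wrist force passes 120 N, or if a joint passes its speed limit or range.

ROBOT

A 6-joint arm with a two-finger parallel gripper is mounted at the origin on a cart in front of the work surface, level with it; the furniture and walls round the work are solid. World frame = base frame: x ahead of the robot, y to its left, z up, the work surface at z = 0. Lengths are in m, angles in rad, forces in N, time in s.
With the tool pointing down it reaches from about 0.225 to 0.875 m from the base axis. Payload 3.4 kg.
Tool frame: the origin (TCP) lies on the mounting face of the last link; the fingertips stand 173 mm ahead of it and the grasp point (between the pads) lies 155 mm ahead of it; z points along the fingers, y is the direction in which the jaws open and shut (so a half turn about z gives the same grasp; the last joint's range is limited). The gripper opens to 85 mm and grips with 20 to 120 N. Pads are 22 mm wide; open, the fingers measure 114 mm over their backs; the gripper's body (76 mm by 85 mm) begins 54 mm behind the grasp point. The pads swing forward as they close: fully open they stand 13 mm farther back than shut.
Start: joints at [1.008, 0.276, 1.505, -0, 1.361, -0.121], TCP at [0.246, 0.52, 0.405] pointing down, gripper open.
Joint ranges: [-2.89, 2.89], [-0.75, 2.08], [0.22, 2.7], [-1.18, 4.32], [0.11, 2.71], [-2.7, 2.7]. Speed limits (rad/s): [2.57, 2.57, 3.14, 3.14, 3.14, 3.14].

INTERFACE

Orientations are given as a unit quaternion [w, x, y, z].
In Python, from station import read_state, read_camera, workorder, finder gives the robot as it stands.
- The arm moves only by the tool step_arm, never from a script. Its argument "targets" is a list of rows, each a list of 2 entries, a list of its own where there are three numbers: the shift along the tool's x, y, z in mm, then the turn about the tool's z in rad. A call has exactly 5 rows; each row is the pose to reach, as a shift and turn from the pose commanded when the call began, along the tool's axes at that moment; what a row does not reach only later rows make up. A row lasts 1/12 s, in which the tool goes at most 41.7 mm and 7.16 degrees, less where a joint would pass 70% of its speed; a pose out of reach is approached as far as the arm can. A call with a gripper value outside its range is refused whole. "fingers" is the closure, from 0 (fully open) to 1 (shut), set as the call begins (left out, the last holds). The fingers move at their own pace and stop on an object; "newtons" is the grip in N (left out, the last holds). Time passes only in rows, so rows that repeat a pose let the fingers close, or fill a call up. It gives the time, the measured TCP pose, the force and the opening at its end, in the units of the state.
- read_state(): the state, without advancing time (a new reading comes with each control period).
- read_camera(name): name is "side" or "top"; returns a dict with "image" (400x640x3 uint8, red, green, blue), "z_map" (400x640 float32, m along the optical axis (not along the pixel's ray), 0 where there is no reading), "fx", "fy", "cx", "cy" (pixels), "origin" and "rotation" of the camera in the world. Camera axes: x right, y up, looking along -z (the intrinsics and any distortion apply to the point x, -y, -z); pixel columns grow to the right and rows downward; lengths in m; the calibration is good to about 2 mm. A picture is of the moment at which its call begins.
- workorder.sign_off(): hands the job in, once; it reports no verdict.
Trained networks look in the newest picture that a camera, given by its name, has taken for a name from the list of things; names that differ only in an ending like _2 or _b are one class to them, and where a whole thing is asked for, a point or a joint stands for the part that bears it (a point fixed in the world has none). Each returns a list of dicts, best first, with "confidence" (0 to 1); they miss things now and then, are a little off and sometimes report something else, mostly with a low value. They report only what shows in the picture. A call takes as long as a camera call. They do not tell look-alikes from the thing itself.
- finder.silhouettes(camera, target): "pixels" (400x640 bool, what is visible of it).
- finder.place_of(camera, target): "at" ([x, y, z] in m, in the coordinates of the camera as it stood for that picture, good to about 4 mm: a listed point, or the origin of a listed thing).
The state is a dict: "t": time; "joint_positions": joint angles; "qd": joint speeds; "joint_efforts": joint torques, N m; "tool_pos": TCP position; "orientation": TCP orientation; "ft_force": force on the tool from outside, world axes, zero at the start; "moment": the same for the moment, N m; "opening": finger opening in m.
Only numpy, scipy, OpenCV 4.12 (cv2) and the standard library are available. Lean on these libraries where they do the work, as an engineer would, in place of code of your own. Each camera call takes 0.05 s, during which the arm holds its last target.

## Working session

There is one attempt and no reset: what is moved stays moved. The work goes in short steps, Python scripts to look and compute and a tool call to move; the robot and the scene stay as the last step left them, time stands still between calls to the robot, and variables do not carry over. Pictures are saved under pics/ and viewed, and the job is handed in when it is done.

Besides the shell and the picture viewer there is one more tool, called after "Call:" as a command line: name --argument value ..., lists and objects as JSON in quotes. step_arm: Moves the arm, as the interface text tells. Its arguments: {"type":"object","properties":{"targets":{"type":"array"},"fingers":{"type":"number"},"newtons":{"type":"number"}},"required":["targets"]}

```bash
mkdir -p pics; ls; cat > h.py <<'E'
import numpy as np, cv2
from station import read_state, read_camera, workorder, finder
def w(cam,p):  # camera coords -> world
    return np.array(cam['rotation'])@np.array(p)+np.array(cam['origin'])
def px(cam,u,v,z=None):
    if z is None: z=cam['z_map'][int(v),int(u)]
    return w(cam,[(u-cam['cx'])/cam['fx']*z,-(v-cam['cy'])/cam['fy']*z,-z])
def proj(cam,P):
    c=np.array(cam['rotation']).T@(np.array(P)-np.array(cam['origin']))
    return cam['cx']+cam['fx']*c[0]/-c[2], cam['cy']-cam['fy']*c[1]/-c[2]
def save(n,im): cv2.imwrite('pics/'+n+'.png',cv2.cvtColor(im,cv2.COLOR_RGB2BGR))
E
python3 - <<'E'
from h import *
for c in ['top','side']:
    k=read_camera(c); save(c+'0',k['image'])
    print(c,{a:k[a] for a in k if a not in('image','z_map')})
    for t in ['collar_grip','collar_foot','peg_top','seat','stub_tip','pin_centre','slide_block_2','drilled_block','bolt']:
        for r in finder.place_of(c,t)[:3]:
            p=w(k,r['at']); print(t,round(r['confidence'],2),p.round(4),np.round(proj(k,p)))
print(read_state())
E
```

```text
pics
top {'fx': 483.32427224495143, 'fy': 483.32427224495143, 'cx': 315.8300586703182, 'cy': 201.57925239509987, 'origin': array([ 0.22656855, -0.09893071,  1.21670123]), 'rotation': array([ 0.71921826,  0.07337839, -0.07090497, -0.68725046])}Traceback (most recent call last):
  File "<stdin>", line 7, in <module>
  File "h.py", line 4, in w
    return np.array(cam['rotation'])@np.array(p)+np.array(cam['origin'])
           ~~~~~~~~~~~~~~~~~~~~~~~~~^~~~~~~~~~~~
ValueError: matmul: Input operand 1 has a mismatch in its core dimension 0, with gufunc signature (n?,k),(k,m?)->(n?,m?) (size 3 is different from 4)
```

```bash
cat > h.py <<'E'
import numpy as np, cv2
from scipy.spatial.transform import Rotation as Rn
from station import read_state, read_camera, workorder, finder
def R(q): return Rn.from_quat([q[1],q[2],q[3],q[0]]).as_matrix()
def w(cam,p):  # camera coords -> world
    return R(cam['rotation'])@np.array(p)+np.array(cam['origin'])
def px(cam,u,v,z=None):
    if z is None: z=cam['z_map'][int(v),int(u)]
    return w(cam,[(u-cam['cx'])/cam['fx']*z,-(v-cam['cy'])/cam['fy']*z,-z])
def proj(cam,P):
    c=R(cam['rotation']).T@(np.array(P)-np.array(cam['origin']))
    return cam['cx']+cam['fx']*c[0]/-c[2], cam['cy']-cam['fy']*c[1]/-c[2]
def save(n,im): cv2.imwrite('pics/'+n+'.png',cv2.cvtColor(im,cv2.COLOR_RGB2BGR))
E
python3 - <<'E'
from h import *
for c in ['top','side']:
    k=read_camera(c); save(c+'0',k['image'])
    print(c,{a:k[a] for a in k if a not in('image','z_map')})
    for t in ['collar_grip','collar_foot','peg_top','seat','stub_tip','pin_centre','slide_block_2','drilled_block','bolt']:
        for r in finder.place_of(c,t)[:3]:
            p=w(k,r['at']); print(t,round(r['confidence'],2),p.round(4),np.round(proj(k,p)))
print(read_state())
E
```

```text
top {'fx': 483.32427224495143, 'fy': 483.32427224495143, 'cx': 315.8300586703182, 'cy': 201.57925239509987, 'origin': array([ 0.22656855, -0.09893071,  1.21670123]), 'rotation': array([ 0.71921826,  0.07337839, -0.07090497, -0.68725046])}
collar_grip 0.93 [0.4651 0.2773 0.0472] [168. 196.]
collar_grip 0.65 [ 0.5229 -0.4301  0.0038] [449. 190.]
collar_grip 0.63 [0.4734 0.1563 0.0731] [215. 193.]
collar_foot 0.81 [4.661e-01 2.715e-01 3.000e-04] [176. 200.]
collar_foot 0.57 [0.4669 0.1545 0.0288] [219. 200.]
peg_top 0.68 [0.4696 0.1494 0.0595] [219. 196.]
seat 0.58 [ 0.4372 -0.2237  0.0116] [368. 219.]
stub_tip 0.66 [ 0.4338 -0.2252  0.0379] [370. 219.]
pin_centre 0.63 [ 0.4387 -0.2239  0.0159] [369. 218.]
slide_block_2 0.94 [ 0.5226 -0.4315  0.0027] [449. 191.]
bolt 0.47 [ 0.3917 -0.1088 -0.0011] [322. 236.]
side {'fx': 365.34872060765804, 'fy': 365.34872060765804, 'cx': 315.2860153919487, 'cy': 196.29261905723703, 'origin': array([0.50307493, 0.64231786, 0.56027611]), 'rotation': array([0.03885023, 0.00760869, 0.46850199, 0.88257501])}
collar_grip 0.8 [0.4723 0.153  0.0767] [318. 264.
[... 571 characters left out ...]
1.000e-04] [341. 213.]
{'t': 1.1, 'joint_positions': array([ 1.00801437e+00,  2.75922461e-01,  1.50490133e+00, -7.14747696e-06,
        1.36068944e+00, -1.20995981e-01]), 'qd': array([ 0.00026597, -0.00011903,  0.00041628, -0.00074622,  0.00139358,
       -0.00110537]), 'joint_efforts': array([ 2.10455182e-04, -4.16678846e+01, -2.46098918e+01, -1.35455430e-04,
        1.36301765e-04, -1.48642681e-05]), 'tool_pos': array([0.24586094, 0.51981272, 0.40471466]), 'orientation': array([1.66070429e-05, 2.19100272e-01, 9.75702347e-01, 3.62418283e-05]), 'ft_force': array([-0.05923986,  0.51756497, -0.51742824]), 'moment': array([-0.00849337,  0.01648535, -0.01671325]), 'opening': 0.08573716617355738}
```

View pics/top0.png

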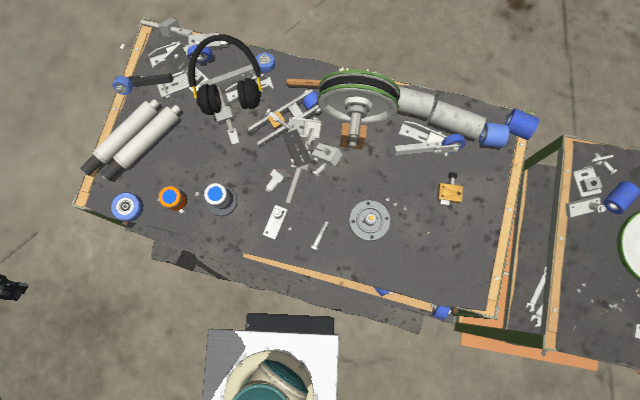

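View pics/side0.png

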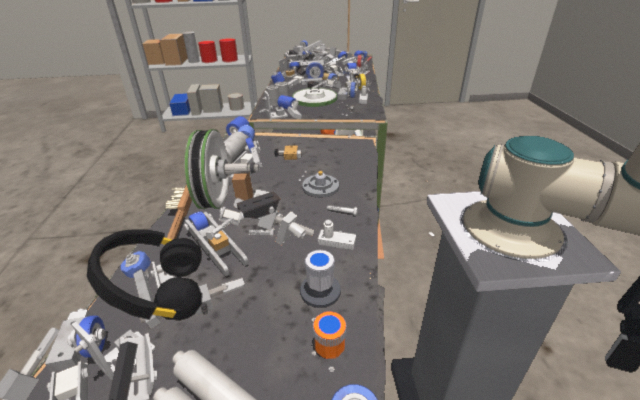

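```bash
python3 - <<'E'
from h import *
ks={}
for c in ['top','side']:
    k=read_camera(c); ks[c]=k
def crop(k,u,v,r,s): 
    im=k['image'][v-r:v+r,u-r:u+r]; return cv2.resize(im,None,fx=s,fy=s,interpolation=cv2.INTER_CUBIC)
t,s=ks['top'],ks['side']
a=np.hstack([crop(t,215,195,25,8),crop(t,370,219,25,8)])
b=np.hstack([crop(s,320,275,25,8),crop(s,320,182,25,8)])
save('crop0',cv2.resize(np.vstack([a,b]),(600,600)))
# blue disc: centroid of blue pixels near each
for c,(u,v) in dict(top=(215,195),side=(319,260)).items():
    k=ks[c]; r=16; im=k['image'][v-r:v+r,u-r:u+r].astype(int)
    m=(im[...,2]>150)&(im[...,0]<90)
    ys,xs=np.nonzero(m); uu,vv=xs.mean()+u-r,ys.mean()+v-r
    zz=np.median(k['z_map'][ys+v-r,xs+u-r])
    print(c,m.sum(),uu,vv,px(k,uu,vv,zz).round(4))
    # ray at height .086+... assumed top z: peg top 65 + bore 34.. => rim 31,top 87
    o=np.array(k['origin']);d=px(k,uu,vv,1.)-o;print((o+d*(.087-o[2])/d[2]).round(4))
# hub: sil
for c in ks:
    for r in finder.silhouettes(c,'ejector')[:2]+finder.silhouettes(c,'seat')[:2]:
        ys,xs=np.nonzero(r['pixels']);print(c,r['confidence'],xs.mean(),ys.mean(),len(xs))
# brass plunger
for c,(u,v) in dict(top=(371,218),side=(320,174)).items():
    k=ks[c]; r=9; im=k['image'][v-r:v+r,u-r:u+r].astype(int)
    m=(im[...,0]-im[...,2]>45)
    ys,xs=np.nonzero(m); uu,vv=xs.mean()+u-r,ys.mean()+v-r
    o=np.array(k['origin']);d=px(k,uu,vv,1.)-o
    print(c,m.sum(),uu,vv,(o+d*(.050-o[2])/d[2]).round(4),(o+d*(.046-o[2])/d[2]).round(4), px(k,uu,vv))
# trolley plane
P=[px(t,u,v) for u,v in [(250,230),(300,190),(340,255),(400,180),(430,240),(195,225)]]
print(np.round(P,4))
E
```

```text
top 153 214.72549019607843 193.4248366013072 [0.4694 0.1531 0.0876]
[0.4695 0.1532 0.087 ]
side 168 318.98214285714283 259.2261904761905 [0.4699 0.1522 0.0875]
[0.4699 0.1517 0.087 ]
top 0.54 225.18042813455656 204.24770642201835 327
top 0.61 368.8309325246399 220.00833965125094 1319
side 0.77 320.22727272727275 185.13196480938416 682
top 20 371.05 217.1 [ 0.4356 -0.2262  0.05  ] [ 0.4364 -0.2266  0.046 ] [ 0.43566015 -0.22616566  0.04992231]
side 17 320.0 172.11764705882354 [ 0.4358 -0.2266  0.05  ] [ 0.4353 -0.2334  0.046 ] [ 0.43587562 -0.22566781  0.0505223 ]
[[ 0.3978  0.0752 -0.003 ]
 [ 0.5067 -0.0468  0.0027]
 [ 0.3444 -0.1558  0.0006]
 [ 0.5455 -0.3044  0.001 ]
 [ 0.3923 -0.3814  0.0022]
 [ 0.4036  0.2151  0.0017]]
```

View pics/crop0.png

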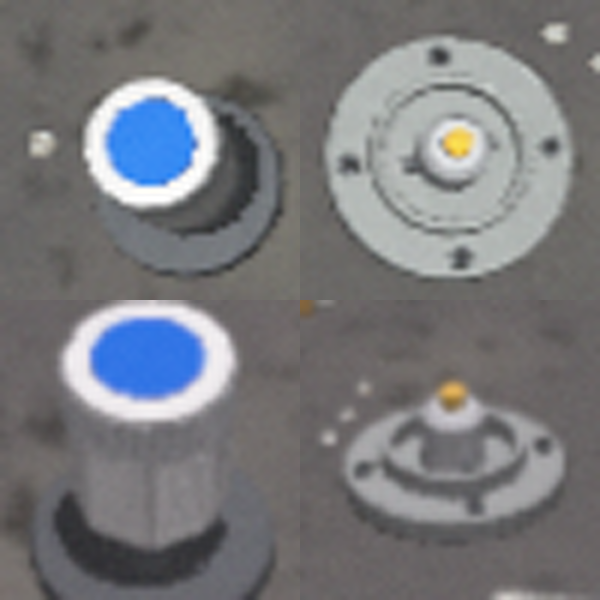

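```bash
cat >> h.py <<'E'
def plan(P,yaw=None):
    """P world TCP target; yaw of tool y axis world. prints shift in tool axes mm and turn"""
    s=read_state(); r=R(s['orientation']); d=r.T@(np.array(P)-s['tool_pos'])*1000
    y=np.arctan2(r[1,1],r[0,1]); print('t',round(s['t'],2),'pos',s['tool_pos'].round(4),'yaw',round(y,4),'tilt',np.arccos(-r[2,2]).round(4),'shift',d.round(1),'turn',None if yaw is None else round(y-yaw,3),'F',s['ft_force'].round(1),'op',round(s['opening'],4),'q',s['joint_positions'].round(2))
E
python3 - <<'E'
from h import *
t=read_camera('top');s=read_camera('side')
def crop(k,u,v,r,s): 
    im=k['image'][v-r:v+r,u-r:u+r]; return cv2.resize(im,None,fx=s,fy=s,interpolation=cv2.INTER_CUBIC)
a=crop(t,370,218,15,13); b=crop(s,320,181,15,13)
# lines: overlay candidate angles
H=np.array([.4357,-.2264,.017])
for k,(u,v),im in ((t,(370,218),a),(s,(320,181),b)):
    for ang in np.deg2rad(np.arange(0,360,30)):
        p=proj(k,H+.024*np.array([np.cos(ang),np.sin(ang),0]))
        cv2.putText(im,str(int(round(np.rad2deg(ang)))),(int((p[0]-u+15.5)*13)-10,int((p[1]-v+15.5)*13)),0,.4,(255,0,0),1)
    p=proj(k,H);cv2.circle(im,(int((p[0]-u+15.5)*13),int((p[1]-v+15.5)*13)),3,(255,0,0),1)
save('hub',np.hstack([a,b]))
plan([.4697,.1526,.35],-.35)
E
```

```text
t 1.5 pos [0.2459 0.5198 0.4047] yaw 1.129 tilt 0.0001 shift [-359.3 -236.2   54.7] turn 1.479 F [-0.2 -0.5  0.2] op 0.0859 q [ 1.01  0.28  1.5   0.    1.36 -0.12]
```

View pics/hub.png

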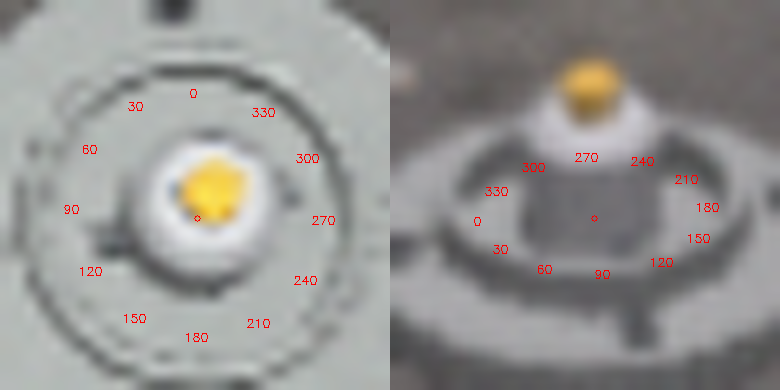

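Call:
step_arm --targets '[[[-30, -20, 4], 0.12], [[-60, -40, 8], 0.24], [[-90, -60, 12], 0.36], [[-120, -80, 16], 0.48], [[-150, -100, 20], 0.6]]' --fingers 0 --newtons 60

```text
t: 1.92
tool_pos: [0.3391, 0.3639, 0.3846]
orientation: [0.0, 0.5, 0.866, 0.0]
ft_force: [0.4, -0.5, -0.6]
opening: 0.0852
```

```bash
python3 -c "
from h import *
plan([.4697,.1526,.32],-.35)"
```

```text
t 1.92 pos [0.3391 0.3639 0.3846] yaw 0.5239 tilt 0.0005 shift [-248.3    7.4   64.6] turn 0.874 F [ 0.4 -0.5 -0.6] op 0.0852 q [ 0.68  0.17  1.7  -0.    1.27  0.16]
```

Call:
step_arm --targets '[[[-36, 1, 5], 0.12], [[-72, 2, 10], 0.24], [[-108, 3, 15], 0.36], [[-144, 4, 20], 0.48], [[-180, 5, 25], 0.6]]'

```text
t: 2.33
tool_pos: [0.4344, 0.2108, 0.3598]
orientation: [0.0, 0.734, 0.679, 0.0]
ft_force: [0.6, 1.0, 0.6]
opening: 0.0854
```

```bash
python3 -c "
from h import *
plan([.4697,.1526,.32],-.35)"
```

```text
t 2.33 pos [0.4344 0.2108 0.3598] yaw -0.0769 tilt 0.0008 shift [-55.3  39.6  39.8] turn 0.273 F [0.6 1.  0.6] op 0.0854 q [0.31 0.17 1.77 0.   1.21 0.38]
```

Call:
step_arm --targets '[[[-25, 18, 10], 0.12], [[-45, 32, 20], 0.24], [[-55, 39.5, 30], 0.27], [[-55, 39.5, 40], 0.27], [[-55, 39.5, 40], 0.27]]'

```text
t: 2.75
tool_pos: [0.4685, 0.1546, 0.3176]
orientation: [-0.001, 0.817, 0.577, -0.002]
ft_force: [-0.6, -0.6, -1.0]
opening: 0.0854
```

```bash
python3 - <<'E'
from h import *
plan([.4697,.1526,.229],-.35)
k=read_camera('side');save('s1',k['image'])
k=read_camera('top');save('t1',k['image'])
E
```

```text
t 2.75 pos [0.4685 0.1546 0.3176] yaw -0.3404 tilt 0.0049 shift [-1.4  2.2 88.6] turn 0.01 F [-0.6 -0.6 -1. ] op 0.0854 q [0.18 0.22 1.81 0.   1.11 0.52]
```

View pics/s1.png

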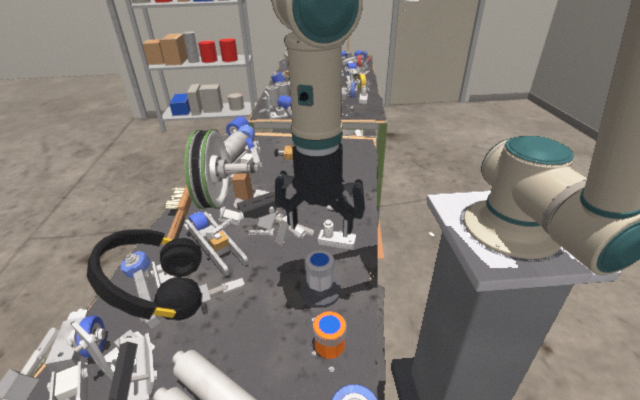

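The gripper stands straight above the blue-topped white collar (319,262), and the orange one (329,325) is clear of it. Next I descend.

```bash
python3 -c "
from h import *
plan([.4697,.1526,.229],-.35)"
```

```text
t 2.85 pos [0.4686 0.1557 0.3193] yaw -0.3387 tilt 0.0019 shift [-2.5  2.2 90.3] turn 0.011 F [-0.  -0.2  0.3] op 0.0855 q [0.18 0.22 1.81 0.   1.11 0.52]
```

Call:
step_arm --targets '[[[-2, 2, 15], 0.01], [[-2.5, 2.2, 35], 0.01], [[-2.5, 2.2, 55], 0.01], [[-2.5, 2.2, 60], 0.01], [[-2.5, 2.2, 60], 0.01]]'

```text
t: 3.27
tool_pos: [0.4696, 0.1527, 0.259]
orientation: [-0.001, 0.819, 0.574, -0.001]
ft_force: [-0.7, -0.3, -0.4]
opening: 0.0857
```

```bash
python3 -c "
from h import *
plan([.4697,.1526,.229],-.35)"
```

```text
t 3.27 pos [0.4696 0.1527 0.259 ] yaw -0.3485 tilt 0.0027 shift [-0.   0.2 30. ] turn 0.001 F [-0.7 -0.3 -0.4] op 0.0857 q [0.17 0.29 1.89 0.   0.96 0.52]
```

Call:
step_arm --targets '[[[0, 0, 10], 0], [[0, 0, 20], 0], [[0, 0, 28], 0], [[0, 0, 30], 0], [[0, 0, 30], 0]]'

```text
t: 3.68
tool_pos: [0.4706, 0.152, 0.23]
orientation: [-0.0, 0.819, 0.573, 0.0]
ft_force: [-0.3, 0.4, -0.7]
opening: 0.0855
```

```bash
python3 - <<'E'
from h import *
plan([.4697,.1526,.229],-.35)
k=read_camera('side');save('s2',cv2.resize(k['image'][180:320,240:400],None,fx=4,fy=4))
plan([.4697,.1526,.229],-.35)
E
```

```text
t 3.68 pos [0.4706 0.152  0.23  ] yaw -0.3502 tilt 0.0002 shift [ 0.2 -1.   1. ] turn -0.0 F [-0.3  0.4 -0.7] op 0.0855 q [0.17 0.32 1.93 0.   0.89 0.52]
t 3.73 pos [0.4708 0.1519 0.2302] yaw -0.3504 tilt 0.0008 shift [ 0.2 -1.2  1.2] turn -0.0 F [-0.  -0.4 -0.2] op 0.0855 q [0.17 0.32 1.93 0.   0.89 0.52]
```

View pics/s2.png

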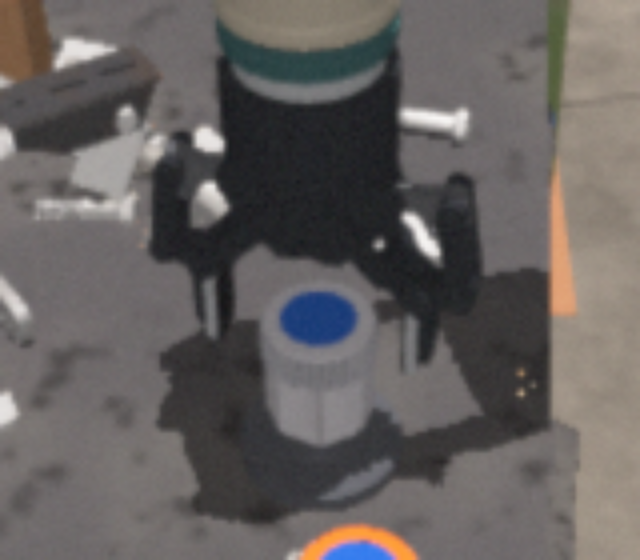

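The fingers straddle the knurled part (crop centre about (320,340)). Closing.

Call:
step_arm --targets '[[[0.2, -1.0, 1], 0], [[0.2, -1.0, 1], 0], [[0.2, -1.0, 1], 0], [[0.2, -1.0, 1], 0], [[0.2, -1.0, 1], 0]]' --fingers 1 --newtons 60

```text
t: 4.15
tool_pos: [0.4698, 0.1523, 0.2295]
orientation: [0.0, 0.82, 0.573, 0.0]
ft_force: [-0.8, -0.6, 5.5]
opening: 0.0524
```

Call:
step_arm --targets '[[[0, 0, 0], 0], [[0, 0, 0], 0], [[0, 0, 0], 0], [[0, 0, 0], 0], [[0, 0, 0], 0]]'

```text
t: 4.57
tool_pos: [0.4698, 0.1523, 0.2295]
orientation: [0.0, 0.82, 0.573, 0.0]
ft_force: [-1.0, 0.1, 5.9]
opening: 0.0524
```

```bash
python3 -c "
from h import *
plan([.4697,.1526,.275],-.35);print(read_state()['moment'])"
```

```text
t 4.57 pos [0.4698 0.1523 0.2295] yaw -0.3511 tilt 0.001 shift [  0.3  -0.2 -45.5] turn -0.001 F [-1.   0.1  5.9] op 0.0524 q [0.17 0.32 1.93 0.   0.89 0.52]
[ 0.06966684  0.2369725  -0.01212595]
```

Call:
step_arm --targets '[[[0, 0, -8], 0], [[0, 0, -20], 0], [[0, 0, -35], 0], [[0, 0, -50], 0], [[0, 0, -60], 0]]'

```text
t: 4.98
tool_pos: [0.4698, 0.1521, 0.2898]
orientation: [0.0, 0.82, 0.573, 0.0]
ft_force: [0.9, -0.1, -2.7]
opening: 0.0527
```

Call:
step_arm --targets '[[[0, 0, 0], 0], [[0, 0, 0], 0], [[0, 0, 0], 0], [[0, 0, 0], 0], [[0, 0, 0], 0]]'

```text
t: 5.4
tool_pos: [0.4694, 0.1521, 0.2878]
orientation: [-0.0, 0.82, 0.573, -0.001]
ft_force: [0.3, 0.6, -2.6]
opening: 0.0524
```

```bash
python3 - <<'E'
from h import *
plan([.4357,-.2264,.29],-.35)
k=read_camera('side');save('s3',cv2.resize(k['image'][140:300,220:420],None,fx=4,fy=4))
E
```

```text
t 5.4 pos [0.4694 0.1521 0.2878] yaw -0.3511 tilt 0.0019 shift [-367.    98.5   -2. ] turn -0.001 F [ 0.3  0.6 -2.6] op 0.0524 q [0.17 0.25 1.85 0.   1.04 0.52]
```

View pics/s3.png

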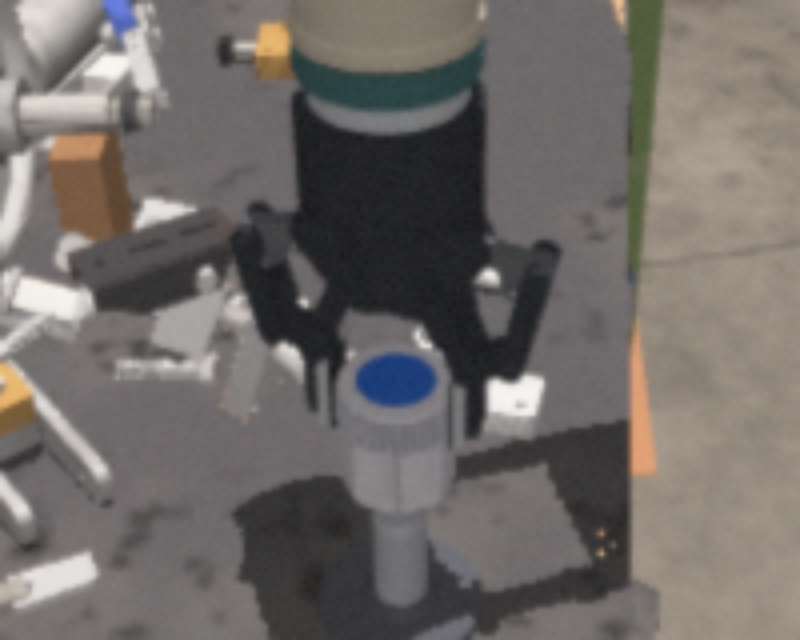

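Call:
step_arm --targets '[[[-28, 7, -6], 0], [[-64, 17, -10], 0], [[-102, 27, -10], 0], [[-140, 37, -10], 0], [[-178, 48, -10], 0]]'

```text
t: 5.87
tool_pos: [0.4529, -0.0328, 0.2985]
orientation: [-0.0, 0.819, 0.573, -0.0]
ft_force: [0.3, 0.3, -3.0]
opening: 0.0524
```

Call:
step_arm --targets '[[[-38, 10, 0], 0], [[-76, 20, 0], 0], [[-114, 30, 0], 0], [[-145, 39, 0], 0], [[-165, 44, 0], 0]]'

```text
t: 6.28
tool_pos: [0.438, -0.2049, 0.2985]
orientation: [0.001, 0.82, 0.572, -0.0]
ft_force: [0.1, -0.2, -3.6]
opening: 0.0522
```

Call:
step_arm --targets '[[[-10, 3, 0], 0], [[-15, 4, 0], 0], [[-15, 4, 0], 0], [[-15, 4, 0], 0], [[-15, 4, 0], 0]]'

```text
t: 6.7
tool_pos: [0.4367, -0.2156, 0.2985]
orientation: [-0.001, 0.819, 0.573, 0.0]
ft_force: [0.0, 0.2, -2.8]
opening: 0.0524
```

```bash
python3 - <<'E'
from h import *
plan([.4357,-.2264,.29],-.35)
k=read_camera('side');save('s4',cv2.resize(k['image'][100:220,240:400],None,fx=5,fy=5))
plan([.4357,-.2264,.26],-.35)
t=read_camera('top');save('t4',cv2.resize(t['image'][160:280,290:450],None,fx=5,fy=5))
E
```

```text
t 6.7 pos [ 0.4367 -0.2156  0.2985] yaw -0.3496 tilt 0.0014 shift [-10.5   2.7   8.5] turn 0.0 F [ 0.   0.2 -2.8] op 0.0524 q [-0.6   0.23  1.85  0.    1.06 -0.25]
t 6.75 pos [ 0.4368 -0.2156  0.2986] yaw -0.3493 tilt 0.001 shift [-10.6   2.7  38.6] turn 0.001 F [-1.  -0.3 -2. ] op 0.0521 q [-0.6   0.23  1.85  0.    1.06 -0.25]
```

View pics/s4.png

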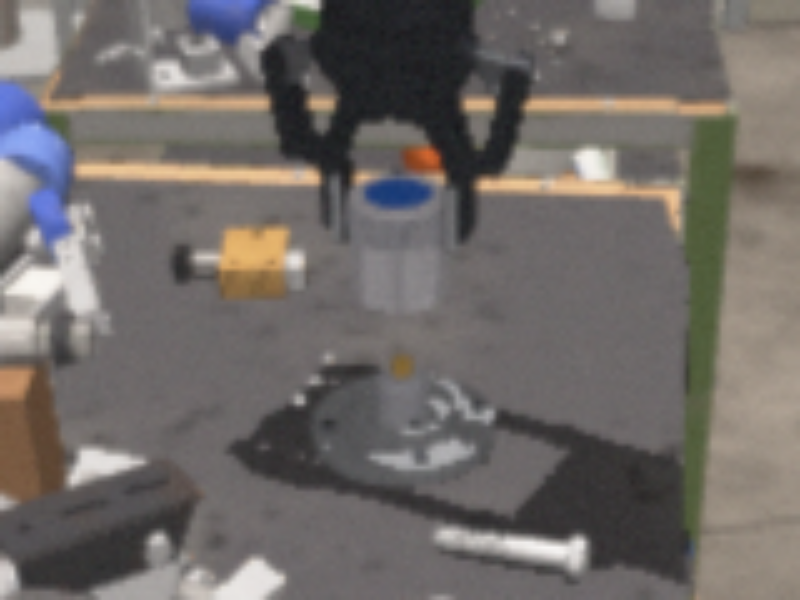

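Call:
step_arm --targets '[[[-5, 1, 5], 0], [[-10.5, 2.7, 12], 0], [[-10.5, 2.7, 20], 0], [[-10.5, 2.7, 30], 0], [[-10.5, 2.7, 33], 0]]'

```text
t: 7.22
tool_pos: [0.435, -0.2275, 0.2637]
orientation: [-0.002, 0.82, 0.573, -0.001]
ft_force: [0.4, 0.4, -3.9]
opening: 0.0524
```

Call:
step_arm --targets '[[[0, 0, 0], 0], [[0, 0, 0], 0], [[0, 0, 0], 0], [[0, 0, 0], 0], [[0, 0, 0], 0]]'

```text
t: 7.63
tool_pos: [0.4359, -0.2279, 0.2661]
orientation: [0.0, 0.82, 0.573, 0.0]
ft_force: [0.1, -0.2, -2.3]
opening: 0.0527
```

```bash
python3 - <<'E'
from h import *
plan([.4357,-.2264,.2205],-.35)
k=read_camera('side');save('s5',cv2.resize(k['image'][120:220,260:380],None,fx=6,fy=6))
zt=read_state()['tool_pos'][2]-.1425
c=proj(k,[.4357,-.2264,zt]);u,v=int(c[0]),int(c[1]);r=16
im=k['image'][v-r:v+r,u-r:u+r].astype(int)
m=(im[...,2]-im[...,0]>60)
ys,xs=np.nonzero(m);uu,vv=xs.mean()+u-r,ys.mean()+v-r
o=np.array(k['origin']);d=px(k,uu,vv,1.)-o
print(m.sum(),uu,vv,c,(o+d*(zt-o[2])/d[2]).round(4))
t=read_camera('top');save('t5',cv2.resize(t['image'][160:280,290:450],None,fx=5,fy=5))
E
```

```text
t 7.63 pos [ 0.4359 -0.2279  0.2661] yaw -0.351 tilt 0.001 shift [ 1.4 -0.7 45.6] turn -0.001 F [ 0.1 -0.2 -2.3] op 0.0527 q [-0.62  0.28  1.89  0.    0.98 -0.27]
50 319.26 147.26 (np.float64(319.6075814826449), np.float64(148.08893088580874)) [ 0.4362 -0.2314  0.1236]
```

View pics/s5.png

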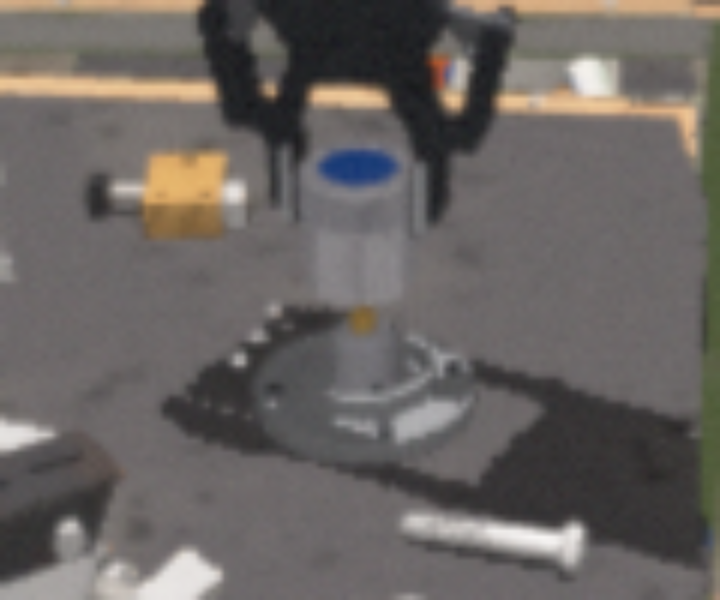

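Call:
step_arm --targets '[[[1.2, -0.6, 6], 0], [[1.2, -0.6, 14], 0], [[1.2, -0.6, 20], 0], [[1.2, -0.6, 26], 0], [[1.2, -0.6, 30], 0]]'

```text
t: 8.15
tool_pos: [0.4353, -0.2262, 0.2345]
orientation: [-0.001, 0.82, 0.573, -0.0]
ft_force: [0.3, 0.3, -2.9]
opening: 0.0524
```

Call:
step_arm --targets '[[[0, 0, 3], 0], [[0, 0, 6], 0], [[0, 0, 9], 0], [[0, 0, 11], 0], [[0, 0, 11], 0]]'

```text
t: 8.57
tool_pos: [0.4355, -0.2264, 0.2243]
orientation: [-0.0, 0.82, 0.573, -0.0]
ft_force: [-0.5, 1.4, -2.4]
opening: 0.0521
```

```bash
python3 - <<'E'
from h import *
plan([.4357,-.2264,.2185],-.35)
print(read_state()['moment'])
E
```

```text
t 8.57 pos [ 0.4355 -0.2264  0.2243] yaw -0.351 tilt 0.0007 shift [0.1 0.2 5.8] turn -0.001 F [-0.5  1.4 -2.4] op 0.0521 q [-0.62  0.33  1.94  0.    0.87 -0.27]
[-0.05962676  0.04803437 -0.02092066]
```

On the stub, with no axial resistance. Next: down to the pin.

Call:
step_arm --targets '[[[0, 0, 2], 0], [[0, 0, 4], 0], [[0, 0, 5], 0], [[0, 0, 6], 0], [[0, 0, 7], 0]]'

```text
t: 8.98
tool_pos: [0.4356, -0.2265, 0.218]
orientation: [0.0, 0.82, 0.573, 0.0]
ft_force: [-1.1, 0.9, 7.3]
opening: 0.0527
```

```bash
python3 - <<'E'
from h import *
plan([.4357,-.2264,.2185],-.35)
print(read_state()['moment'])
E
```

```text
t 8.98 pos [ 0.4356 -0.2265  0.218 ] yaw -0.351 tilt 0.0002 shift [ 0.1  0.1 -0.5] turn -0.001 F [-1.1  0.9  7.3] op 0.0527 q [-0.62  0.34  1.95  0.    0.85 -0.27]
[ 0.24825526  0.30089981 -0.02178443]
```

Call:
step_arm --targets '[[[0, 0, 0.5], 0.05], [[0, 0, 0.5], 0.1], [[0, 0, 0.5], 0.15], [[0, 0, 0.5], 0.2], [[0, 0, 0.5], 0.25]]'

```text
t: 9.4
tool_pos: [0.4357, -0.2266, 0.2174]
orientation: [0.0, 0.885, 0.465, 0.0]
ft_force: [0.3, 0.8, -3.8]
opening: 0.0521
```

```bash
python3 - <<'E'
from h import *
plan([.4357,-.2264,.2185],-.35)
print(read_state()['moment'])
E
```

```text
t 9.4 pos [ 0.4357 -0.2266  0.2174] yaw -0.6034 tilt 0.001 shift [ 0.2 -0.2 -1.1] turn -0.253 F [ 0.3  0.8 -3.8] op 0.0521 q [-0.62  0.34  1.95 -0.    0.85 -0.02]
[-0.02016872  0.00552682 -0.02241231]
```

The upward force has gone (−3.8 N, weight only), so a keyway may have reached the pin. I push down gently to test.

Call:
step_arm --targets '[[[0, 0, 0.5], 0], [[0, 0, 1], 0], [[0, 0, 1.5], 0], [[0, 0, 2], 0], [[0, 0, 2], 0]]'

```text
t: 9.82
tool_pos: [0.4353, -0.2264, 0.215]
orientation: [-0.0, 0.885, 0.466, -0.0]
ft_force: [-1.5, -1.1, -2.5]
opening: 0.0527
```

```bash
python3 - <<'E'
from h import *
plan([.4357,-.2264,.2185],-.35)
print(read_state()['moment'])
E
```

```text
t 9.82 pos [ 0.4353 -0.2264  0.215 ] yaw -0.6005 tilt 0.0006 shift [ 0.2  0.3 -3.5] turn -0.251 F [-1.5 -1.1 -2.5] op 0.0527 q [-0.62  0.34  1.95 -0.    0.85 -0.02]
[-0.12730757  0.20145567 -0.02743912]
```

It sank 3 mm below the pin stop with no resistance, so the keyway is over the pin. I continue to the ejector and the seat.

Call:
step_arm --targets '[[[0, 0, 1], 0], [[0, 0, 2], 0], [[0, 0, 3], 0], [[0, 0, 4], 0], [[0, 0, 4.5], 0]]'

```text
t: 10.23
tool_pos: [0.4354, -0.2264, 0.2113]
orientation: [-0.0, 0.885, 0.466, -0.0]
ft_force: [-3.5, -0.6, 8.0]
opening: 0.0525
```

```bash
python3 - <<'E'
from h import *
plan([.4357,-.2264,.2105],-.6)
print(read_state()['moment'])
E
```

```text
t 10.23 pos [ 0.4354 -0.2264  0.2113] yaw -0.6007 tilt 0.0003 shift [0.2 0.2 0.8] turn -0.001 F [-3.5 -0.6  8. ] op 0.0525 q [-0.62  0.35  1.96 -0.    0.84 -0.02]
[-0.05236568  0.63100238 -0.03882048]
```

Call:
step_arm --targets '[[[0.2, 0.2, 0.5], 0], [[0.2, 0.2, 0.8], 0], [[0.2, 0.2, 0.8], 0], [[0.2, 0.2, 0.8], 0], [[0.2, 0.2, 0.8], 0]]'

```text
t: 10.65
tool_pos: [0.4355, -0.2264, 0.2107]
orientation: [-0.0, 0.885, 0.466, -0.0]
ft_force: [-4.5, 0.1, 8.4]
opening: 0.0525
```

```bash
python3 - <<'E'
from h import *
plan([.4357,-.2264,.2105],-.6)
print(read_state()['moment'])
E
```

```text
t 10.65 pos [ 0.4355 -0.2264  0.2107] yaw -0.6005 tilt 0.0007 shift [0.2 0.2 0.2] turn -0.0 F [-4.5  0.1  8.4] op 0.0525 q [-0.62  0.35  1.96 -0.    0.84 -0.02]
[ 0.01878788  0.73164165 -0.04042627]
```

Call:
step_arm --targets '[[[-0.2, -0.3, 0.3], 0], [[-0.2, -0.3, 0.6], 0], [[-0.2, -0.3, 0.8], 0], [[-0.2, -0.3, 0.8], 0], [[-0.2, -0.3, 0.8], 0]]'

```text
t: 11.07
tool_pos: [0.4353, -0.2264, 0.2106]
orientation: [0.0, 0.885, 0.466, -0.0]
ft_force: [-4.8, 1.3, 12.6]
opening: 0.0524
```

```bash
python3 - <<'E'
from h import *
plan([.4357,-.2264,.2105],-.6)
print(read_state()['moment'])
E
```

```text
t 11.07 pos [ 0.4353 -0.2264  0.2106] yaw -0.6005 tilt 0.0006 shift [0.2 0.3 0.1] turn -0.0 F [-4.8  1.3 12.6] op 0.0524 q [-0.62  0.35  1.96 -0.    0.83 -0.02]
[ 0.12708393  0.92758032 -0.02963709]
```

Call:
step_arm --targets '[[[-0.2, -0.3, 0.2], 0], [[-0.2, -0.3, 0.3], 0], [[-0.2, -0.3, 0.3], 0], [[-0.2, -0.3, 0.3], 0], [[-0.2, -0.3, 0.3], 0]]'

```text
t: 11.48
tool_pos: [0.4351, -0.2264, 0.2105]
orientation: [0.0, 0.885, 0.466, 0.0]
ft_force: [-4.1, 1.2, 14.4]
opening: 0.0523
```

```bash
python3 - <<'E'
from h import *
plan([.4357,-.2264,.2105],-.6)
print(read_state()['moment'])
k=read_camera('side');save('s6',cv2.resize(k['image'][130:210,270:370],None,fx=7,fy=7))
c=proj(k,[.4357,-.2264,.068]);u,v=int(c[0]),int(c[1]);r=14
im=k['image'][v-r:v+r,u-r:u+r].astype(int)
m=(im[...,2]-im[...,0]>60)
ys,xs=np.nonzero(m);uu,vv=xs.mean()+u-r,ys.mean()+v-r
print(m.sum(),uu,vv,c,np.median([px(k,x+u-r,y+v-r) for x,y in zip(xs,ys)],axis=0).round(4))
plan([.4357,-.2264,.2105],-.6)
E
```

```text
t 11.48 pos [ 0.4351 -0.2264  0.2105] yaw -0.6006 tilt 0.0011 shift [0.3 0.4 0. ] turn -0.001 F [-4.1  1.2 14.4] op 0.0523 q [-0.62  0.35  1.96 -0.    0.83 -0.02]
[ 0.28792286  0.90999153 -0.01732062]
53 319.8301886792453 165.8490566037736 (np.float64(319.9401817937137), np.float64(166.4429585151084)) [ 0.4355 -0.2276  0.0691]
t 11.53 pos [ 0.4351 -0.2264  0.2106] yaw -0.6006 tilt 0.001 shift [0.3 0.5 0.1] turn -0.001 F [-3.8  0.8 15. ] op 0.0527 q [-0.62  0.35  1.96 -0.    0.83 -0.02]
```

View pics/s6.png

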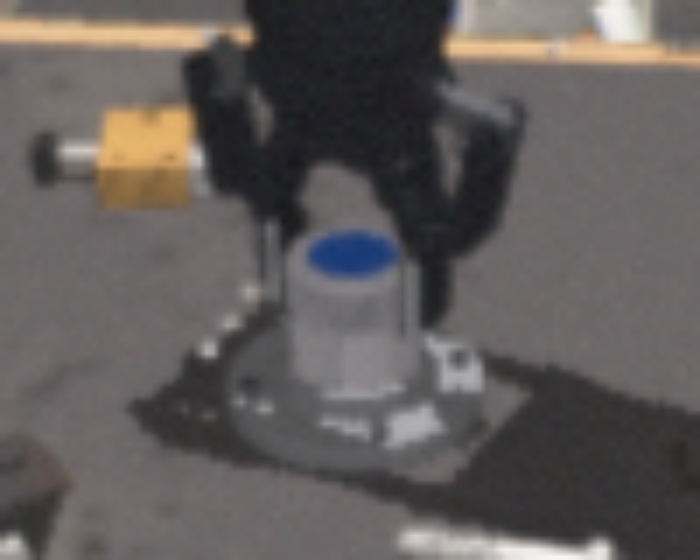

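The blue disc at crop (350,255) sits low over the hub and the skirt is inside the guard wall. The TCP has dropped 18.9 mm from its hanging height; a full seat would be 19 mm. It has come to a hard stop at a push of about 15 N. A final settle check before I hand in.

Call:
step_arm --targets '[[[0, 0, 0], 0], [[0, 0, 0], 0], [[0, 0, 0], 0], [[0, 0, 0], 0], [[0, 0, 0], 0]]'

```text
t: 11.95
tool_pos: [0.4351, -0.2264, 0.2105]
orientation: [0.0, 0.885, 0.466, 0.0]
ft_force: [-4.6, 0.6, 15.2]
opening: 0.0523
```

```bash
python3 - <<'E'
from h import *
plan([.4357,-.2264,.2105],-.6)
s=read_state();print(abs(s['qd']).max())
if s['ft_force'][2]>10: print(workorder.sign_off())
E
```

```text
t 11.95 pos [ 0.4351 -0.2264  0.2105] yaw -0.6006 tilt 0.0011 shift [0.3 0.4 0. ] turn -0.001 F [-4.6  0.6 15.2] op 0.0523 q [-0.62  0.35  1.96 -0.    0.83 -0.02]
0.0014697576140430277
the job is handed in; nothing more can be done
None
```

I lifted the white, blue-topped collar straight off the peg, leaving the orange look-alike alone, and fitted it over the hub's stub. A turn of about 0.25 rad brought a keyway over the pin. I then pushed it down onto the seat and handed the job in at t ≈ 12 s, still gripping it.

**Last checks before handing in:**
- **Height:** it stopped hard 18.9 mm below its hanging height, where a full seat would be 19 mm. From the pin stop it dropped about 7.4 mm; 8 mm was expected. The side camera put the collar's top about 1 mm higher than a full seat, which is within camera accuracy. The ejector's travel cannot be seen directly, so I inferred it from these heights.
- **Push and grip:** the measured push was a steady 15 N. The grip command was 60 N, with the fingers closed on the collar at 52 mm.
- **Position:** the tool was within about 0.6 mm of the hub centre I measured, tilted 0.001 rad and at rest. A sideways force of about 4.6 N remained, probably from bore clearance; I left it.
- **Bystanders:** nothing I did came near the slide block, drilled block or bolt. I did not measure their positions again at the end.

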